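Run a board through the press-down test fixture

ROBOT

A 6-joint arm with a two-finger parallel gripper is mounted at the origin on the work surface. World frame = base frame: x ahead of the robot, y to its left, z up, the work surface at z = 0. Lengths are in m, angles in rad, forces in N, time in s.
With the tool pointing down it reaches from about 0.35 to 0.775 m from the base axis. Payload 7.3 kg.
Tool frame: the origin (TCP) lies midway between the tips of the shut fingers; the grasp point (between the pads) lies 19 mm behind it (robot.grip_depth is the z of the grasp point in the tool frame, in m); z points along the fingers, y is the line along which they close (so a half turn about z gives the same grasp; the last joint's range is limited). The gripper opens to 92 mm and grips with 3 to 60 N. Pads are 19 mm wide; open, the fingers measure 130 mm over their backs; the gripper's body (75 mm by 190 mm) begins 47 mm behind the grasp point.
Start: joints at [0.978, 0.342, 1.524, -0, 1.275, -0.146], TCP at [0.227, 0.473, 0.227] pointing down, gripper open.
Joint ranges: [-2.53, 2.53], [-0.77, 2.02], [0.04, 2.7], [-1, 4.14], [0.28, 2.66], [-3.11, 3.11]. Speed limits (rad/s): [2.57, 2.57, 3.14, 3.14, 3.14, 3.14].

INTERFACE

Orientations are given as [roll, pitch, yaw] about the fixed x, y, z axes, in that order (R = Rz(yaw) Ry(pitch) Rx(roll)).
In Python, from cell import robot, viewer gives the robot as it stands.
- The arm moves only by the tool step_arm, never from a script. Its argument "increments" is a list of rows, each an object with "delta_pos": the shift along the tool's x, y, z in cm, a list of three; "dr": the turn, a rotation vector about the tool's x, y, z in degrees, a list of three; "fingers": the closure, from -1 (fully open) to 1 (shut), so that 0 is half open. In form: [{"delta_pos": [tx, ty, tz], "dr": [wx, wy, wz], "fingers": fingers}, ...]. A call has exactly 5 rows; each row is the pose to reach, as a shift and turn from the pose commanded when the call began, along the tool's axes at that moment; what a row does not reach only later rows make up. A row lasts 1/8 s, in which the tool goes at most 62.5 mm and 10.7 degrees, less where a joint would pass 70% of its speed; a pose out of reach is approached as far as the arm can. A call with a gripper value outside its range is refused whole. The fingers move at their own pace and stop on an object; "newtons" is the grip in N (left out, the last holds). Time passes only in rows, so rows that repeat a pose let the fingers close, or fill a call up. It gives the time, the measured TCP pose, the force, the opening and the grip force at its end, in the units of the state.
- robot.observe(): the state, without advancing time (a new reading comes with each control period).
- viewer.read_camera(name): name is "scene" or "top" or "wrist"; returns the picture (480x640x3 uint8, red, green, blue); there is no depth.
- viewer.camera_params(name): a dict with "K" (3x3 intrinsics, pixels), "T" (4x4, takes a point from camera to world coordinates). Camera axes: x right, y down, z forward; pixel columns grow to the right and rows downward; lengths in m; the calibration is good to about 2 mm. A picture is of the moment at which its call begins: read the wrist's pose just before it. camera_params takes no time and is no camera call; for the wrist camera it gives the pose at the moment of the call.
- robot.hand_in(): hands the job in; it is judged then, once.
The state is a dict: "time": time; "qpos": joint angles; "qvel": joint speeds; "joint_efforts": joint torques, N m; "tool_pos": TCP position; "tool_rot": TCP orientation; "contact_force": force on the tool from outside, world axes, zero at the start; "torque": the same for the moment, N m; "opening": finger opening in m; "grip_force": force on a finger pad.
Only numpy, scipy, OpenCV 4.12 (cv2) and the standard library are available. Lean on these libraries where they do the work, as an engineer would, in place of code of your own. Each camera call takes 0.05 s, during which the arm holds its last target. There are 200 camera calls.

TASK

Two identical press-down test fixtures stand on the bench; one has a green circuit board lying in it, the other is empty. Test the board: press the black knob of the loaded fixture straight down, through the soft first stop, on down against the stiffer springs to the second stop, hold it there for about two seconds, then let go so that it springs all the way back up. Leave the empty fixture's plunger alone.

Things in the scene. Friction and masses are not known exactly. Their poses are not given: they have to be found in the camera images.
- loaded_knob (a point): Centre of the flat top of the black round knob (50 mm across, 20 mm thick) of the fixture with the green board; z up. Highest part of the fixture: 200 mm above the bench at rest; it moves with the knob, 27 mm down in all. It stands 31 mm clear over a fixed aluminium crossbar (32 x 146 mm) on two posts. The fixture is fixed to the bench, on a grey base 150 x 140 mm.
- loaded_plunger (a joint): First, soft stage of the loaded fixture, in m: how far the knob, rod and clear pressure plate have come down towards the board carrier. 0 at rest (up), 0.015 at the first stop, where the plate's white feet meet the board. Sprung upward: 2 N to start, 4.5 N at the first stop.
- loaded_carrier (a joint): Second, stiff stage, in m: how far the black carrier frame with the green board (104 x 84 mm) has sunk, together with the knob, after the first stop. 0 at rest, 0.012 at the hard second stop. Sprung upward: 9 N to start, 16 N at the second stop. The knob's way down is the sum of both stages; let go, it comes back up by itself.
- empty_plunger (a joint): First, soft stage of the other fixture, the same but with no board in its carrier (one looks through the open black frame onto brass pins). In m: 0 at rest (up), 0.015 at its first stop. It stands 0.3 m or more from the loaded one, to the left or to the right; leave it alone.
Things that resemble listed ones, but are neither listed nor needed, are in the scene too. Leave any pink or red look-alike of the part that bears empty_plunger alone.

How it is judged:
By the outcome, as a careful person would: the job done as asked, in the order asked, and still so for the second after the job is handed in, with the robot touching nothing.
It also fails if it takes over 34 s, if anything falls off the work surface, if the arm or the gripper's body presses on something with over 40 N, if the wrist force passes 120 N, or if a joint passes its speed limit or range.

## Working session

There is one attempt and no reset: what is moved stays moved. The work goes in short steps, Python scripts to look and compute and a tool call to move; the robot and the scene stay as the last step left them, time stands still between calls to the robot, and variables do not carry over. Pictures are saved under pics/ and viewed, at most 10 in all, crops included, and the job is handed in when it is done.

Besides the shell and the picture viewer there is one more tool, called after "Call:" as name(argument=value, ...), one argument or row to a line, values as JSON. step_arm: Moves the arm, as the interface text tells. Its arguments: {"type":"object","properties":{"increments":{"type":"array"},"newtons":{"type":"number"}},"required":["increments"]}

```bash
mkdir -p pics
python3 - <<'E'
from cell import robot, viewer
import cv2,numpy as np
for n in("scene","top"):
    im=viewer.read_camera(n); cv2.imwrite(f"pics/{n}0.png",im[:,:,::-1]); p=viewer.camera_params(n); print(n,np.round(p["K"],1).tolist(),np.round(p["T"],3).tolist())
o=robot.observe(); print(o["time"],o["tool_pos"],o["tool_rot"],o["opening"])
E
```

```text
scene [[475.3, 0.0, 310.3], [0.0, 475.3, 237.1], [0.0, 0.0, 1.0]] [[-0.225, 0.599, -0.768, 1.262], [0.974, 0.138, -0.178, 0.244], [-0.001, -0.789, -0.615, 0.799], [0.0, 0.0, 0.0, 1.0]]
top [[485.1, 0.0, 311.2], [0.0, 485.1, 234.9], [0.0, 0.0, 1.0]] [[0.027, -0.995, 0.091, 0.351], [-1.0, -0.028, -0.007, 0.044], [0.01, -0.091, -0.996, 1.133], [0.0, 0.0, 0.0, 1.0]]
0.1 [0.22663065 0.47318503 0.22614155] [-3.14030209e+00 -1.78969329e-04  2.69478707e+00] 0.09166143415181768
```

View pics/scene0.png

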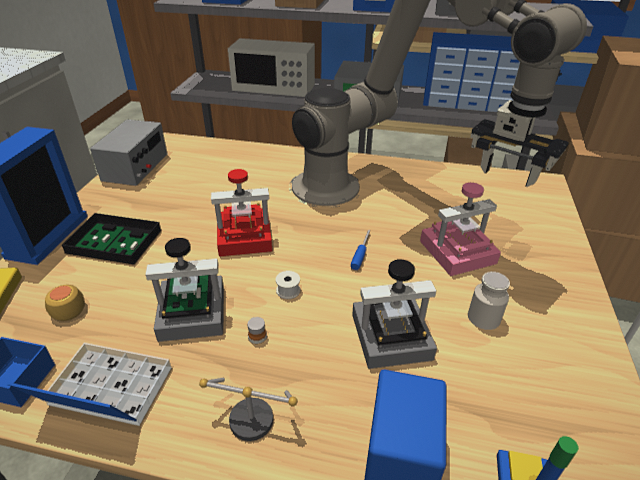

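View pics/top0.png

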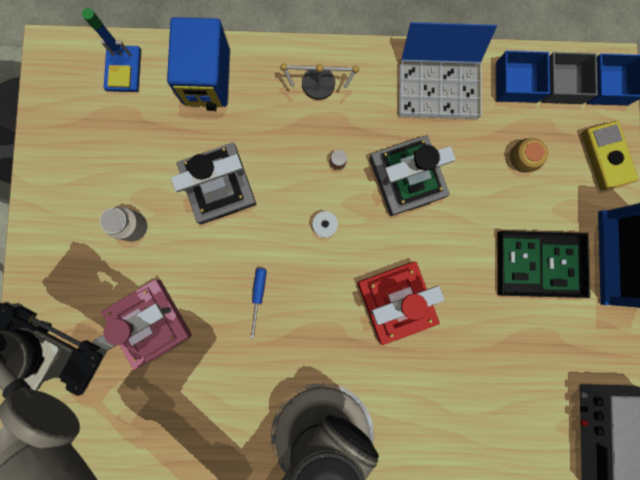

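The board is in the fixture with its knob at scene (178,247) and top (427,156). The empty fixture's knob is at scene (401,270) and top (201,166). Next I'll triangulate both knobs.

```bash
cat > h.py <<'E'
import cv2,numpy as np
from scipy.optimize import least_squares
def proj(p,P):
    c=np.linalg.inv(p["T"])@np.vstack([P.T,np.ones(len(P))]); u=p["K"]@c[:3]; return (u[:2]/u[2]).T
def knob_mask(im,uv,r=22,th=45):
    m=(im.max(2)<th).astype(np.uint8); w=np.zeros_like(m); cv2.circle(w,uv,r,1,-1)
    m=cv2.morphologyEx(m&w,cv2.MORPH_OPEN,np.ones((5,5),np.uint8))
    n,l=cv2.connectedComponents(m); return (l==l[uv[1],uv[0]])&(m>0)
def hull_stats(p,c):
    a=np.linspace(0,2*np.pi,60); P=np.vstack([c+np.c_[.025*np.cos(a),.025*np.sin(a),0*a-d] for d in(0,.02)])
    h=cv2.convexHull(proj(p,P).astype(np.float32)); M=cv2.moments(h); return np.array([M["m10"]/M["m00"],M["m01"]/M["m00"]]),M["m00"]
def fit(ps,cs,g): return least_squares(lambda c:np.concatenate([hull_stats(p,c)[0]-m for p,m in zip(ps,cs)]),g)
E
python3 - <<'E'
from cell import viewer
from h import *
ims=[cv2.imread(f"pics/{n}0.png") for n in("scene","top")]; ps=[viewer.camera_params(n) for n in("scene","top")]
for name,uvs in(("loaded",((178,247),(427,156))),("empty",((401,270),(201,166)))):
    cs=[]
    for im,uv in zip(ims,uvs):
        m=knob_mask(im,uv); ys,xs=np.nonzero(m); cs.append(np.array([xs.mean(),ys.mean()])); print(cs[-1],m.sum(),xs.min(),xs.max(),ys.min(),ys.max())
    r=fit(ps,cs,[.55,-.2,.2]); print(name,r.x.round(4),r.fun.round(2),[hull_stats(p,r.x)[1] for p in ps])
E
```

```text
[177.37533512 247.1769437 ] 373 166 189 238 256
[425.79559118 157.5250501 ] 499 414 438 145 169
loaded [ 0.5971 -0.1855  0.2026] [ 0.41  0.1   0.37 -0.08] [505.33610571024474, 578.6921216268092]
[401.54862843 269.34912718] 401 389 413 260 280
[201.74456522 164.82971014] 552 187 218 152 178
empty [0.5682 0.2579 0.2063] [-1.01  0.14 -1.05  0.02] [579.2191042844206, 585.4511880342616]
```

Call:
step_arm(
  increments=[
    {"delta_pos": [0, 0, -5], "dr": [0, 0, 0], "fingers": 1},
    {"delta_pos": [-1, -1, -8], "dr": [0, 0, 0], "fingers": 1},
    {"delta_pos": [-5, -3.5, -8], "dr": [0, 0, 0], "fingers": 1},
    {"delta_pos": [-9.5, -6.7, -8], "dr": [0, 0, 0], "fingers": 1},
    {"delta_pos": [-14, -10, -8], "dr": [0, 0, 0], "fingers": 1},
  ],
  newtons=20,
)

```text
time: 0.72
tool_pos: [0.3102, 0.3213, 0.3064]
tool_rot: [-3.141, -0.0, 2.696]
contact_force: [0.2, 0.1, -0.1]
opening: 0.0462
grip_force: 0.0
```

Call:
step_arm(
  increments=[
    {"delta_pos": [-4.8, -3.3, 0], "dr": [0, 0, 0], "fingers": 1},
    {"delta_pos": [-9.6, -6.6, 0], "dr": [0, 0, 0], "fingers": 1},
    {"delta_pos": [-14.4, -10, 0], "dr": [0, 0, 0], "fingers": 1},
    {"delta_pos": [-19.2, -13.3, 0], "dr": [0, 0, 0], "fingers": 1},
    {"delta_pos": [-24, -16.7, 0], "dr": [0, 0, 0], "fingers": 1},
  ],
)

```text
time: 1.35
tool_pos: [0.4547, 0.0667, 0.3066]
tool_rot: [3.141, -0.0, 2.695]
contact_force: [0.5, 0.8, -0.6]
opening: 0.0009
grip_force: 0.0
```

Call:
step_arm(
  increments=[
    {"delta_pos": [-4.8, -3.3, 0], "dr": [0, 0, 0], "fingers": 1},
    {"delta_pos": [-9.6, -6.6, 0], "dr": [0, 0, 0], "fingers": 1},
    {"delta_pos": [-14.4, -10, 0], "dr": [0, 0, 0], "fingers": 1},
    {"delta_pos": [-17, -11.9, 0], "dr": [0, 0, 0], "fingers": 1},
    {"delta_pos": [-17, -11.9, 0], "dr": [0, 0, 0], "fingers": 1},
  ],
)

```text
time: 1.98
tool_pos: [0.5564, -0.1142, 0.3053]
tool_rot: [-3.141, -0.002, 2.692]
contact_force: [-0.4, 0.2, -0.3]
opening: 0.0003
grip_force: 0.0
```

Run:
```python
from cell import robot, viewer
from h import *
o=robot.observe(); p=viewer.camera_params("wrist"); im=viewer.read_camera("wrist")[:,:,::-1].copy()
c=np.array([[.5971,-.1855,.2]]); print(o["tool_pos"],proj(p,c),hull_stats(p,c[0]),p["T"][:3,3])
np.savez("w1",K=p["K"],T=p["T"]); cv2.imwrite("pics/w1.png",im)
```

```text
[ 0.55635667 -0.11424579  0.30530074] [[257.37523737 322.62938368]] (array([258.83423801, 317.59365704]), 3484.484952138504) [ 0.4971051  -0.08590953  0.46354253]
```

View pics/w1.png

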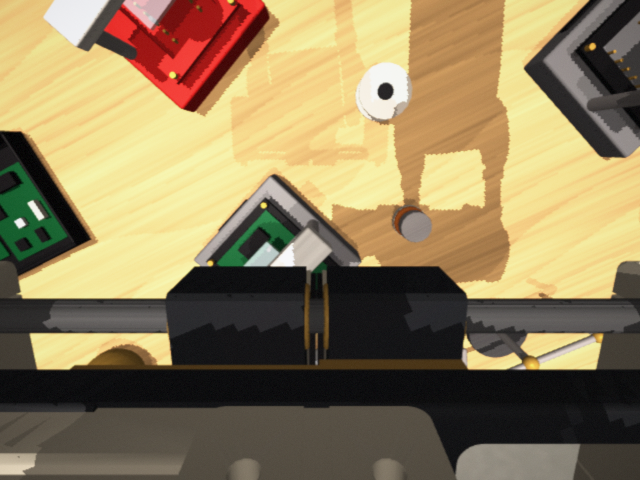

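The wrist view shows the loaded fixture's green board around (260,235); the fingers hide its knob. That fits the predicted knob position of (258,320). I'll move above it and come down.

Call:
step_arm(
  increments=[
    {"delta_pos": [-3.4, -2.4, 0], "dr": [0, 0, 0], "fingers": 1},
    {"delta_pos": [-6.8, -4.7, 0], "dr": [0, 0, 0], "fingers": 1},
    {"delta_pos": [-6.8, -4.7, 4], "dr": [0, 0, 0], "fingers": 1},
    {"delta_pos": [-6.8, -4.7, 8], "dr": [0, 0, 0], "fingers": 1},
    {"delta_pos": [-6.8, -4.7, 8], "dr": [0, 0, 0], "fingers": 1},
  ],
)

```text
time: 2.65
tool_pos: [0.5952, -0.1819, 0.2239]
tool_rot: [3.141, -0.007, 2.696]
contact_force: [-1.0, -0.6, 0.6]
opening: 0.0005
grip_force: 0.0
```

Run:
```python
from cell import robot, viewer
from h import *
print(robot.observe()["tool_pos"])
a=viewer.read_camera("top")[:,:,::-1];b=viewer.read_camera("scene")[:,:,::-1]
f=lambda im,x,y:cv2.resize(im[y-50:y+50,x-60:x+60],None,fx=3.3,fy=3.3)
cv2.imwrite("pics/c2.png",np.hstack([f(a,427,150),f(b,178,247)]))
```

```text
[ 0.59524424 -0.18193216  0.22394472]
```

View pics/c2.png

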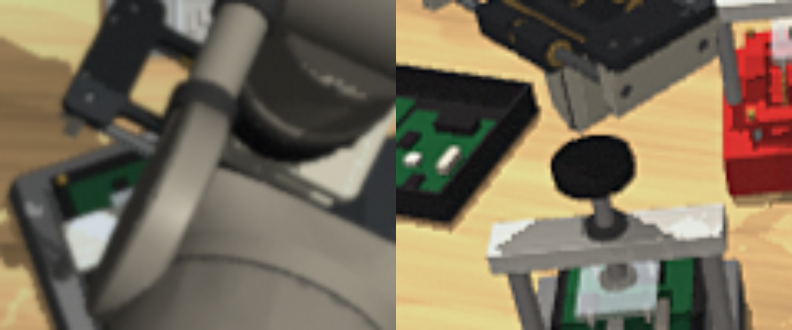

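The scene crop shows the shut fingertips just above and centred on the loaded knob. Pressing down now.

Call:
step_arm(
  increments=[
    {"delta_pos": [0, 0, 0.7], "dr": [0, 0, 0], "fingers": 1},
    {"delta_pos": [0, 0, 1.4], "dr": [0, 0, 0], "fingers": 1},
    {"delta_pos": [0, 0, 2.0], "dr": [0, 0, 0], "fingers": 1},
    {"delta_pos": [0, 0, 2.5], "dr": [0, 0, 0], "fingers": 1},
    {"delta_pos": [0, 0, 3.0], "dr": [0, 0, 0], "fingers": 1},
  ],
)

```text
time: 3.38
tool_pos: [0.5971, -0.1841, 0.1967]
tool_rot: [3.141, 0.0, 2.695]
contact_force: [-1.4, 0.1, 4.0]
opening: 0.0005
grip_force: 1.5
```

Call:
step_arm(
  increments=[
    {"delta_pos": [0, 0, 0.3], "dr": [0, 0, 0], "fingers": 1},
    {"delta_pos": [0, 0, 0.6], "dr": [0, 0, 0], "fingers": 1},
    {"delta_pos": [0, 0, 0.9], "dr": [0, 0, 0], "fingers": 1},
    {"delta_pos": [0, 0, 1.1], "dr": [0, 0, 0], "fingers": 1},
    {"delta_pos": [0, 0, 1.3], "dr": [0, 0, 0], "fingers": 1},
  ],
)

```text
time: 4.0
tool_pos: [0.5972, -0.1841, 0.1844]
tool_rot: [3.142, 0.001, 2.695]
contact_force: [-2.4, 1.5, 9.3]
opening: 0.0006
grip_force: 4.8
```

Call:
step_arm(
  increments=[
    {"delta_pos": [0, 0, 0.2], "dr": [0, 0, 0], "fingers": 1},
    {"delta_pos": [0, 0, 0.4], "dr": [0, 0, 0], "fingers": 1},
    {"delta_pos": [0, 0, 0.6], "dr": [0, 0, 0], "fingers": 1},
    {"delta_pos": [0, 0, 0.7], "dr": [0, 0, 0], "fingers": 1},
    {"delta_pos": [0, 0, 0.8], "dr": [0, 0, 0], "fingers": 1},
  ],
)

```text
time: 4.62
tool_pos: [0.5973, -0.1842, 0.1776]
tool_rot: [-3.142, 0.002, 2.695]
contact_force: [-5.2, 1.3, 13.9]
opening: 0.0003
grip_force: 6.8
```

Call:
step_arm(
  increments=[
    {"delta_pos": [0, 0, 0.15], "dr": [0, 0, 0], "fingers": 1},
    {"delta_pos": [0, 0, 0.3], "dr": [0, 0, 0], "fingers": 1},
    {"delta_pos": [0, 0, 0.4], "dr": [0, 0, 0], "fingers": 1},
    {"delta_pos": [0, 0, 0.5], "dr": [0, 0, 0], "fingers": 1},
    {"delta_pos": [0, 0, 0.5], "dr": [0, 0, 0], "fingers": 1},
  ],
)

```text
time: 5.25
tool_pos: [0.5974, -0.1842, 0.1732]
tool_rot: [3.142, 0.003, 2.695]
contact_force: [-5.4, 2.7, 16.6]
opening: 0.0007
grip_force: 8.0
```

Around the second stop; push slightly further to make sure, then hold.

Call:
step_arm(
  increments=[
    {"delta_pos": [0, 0, 0.05], "dr": [0, 0, 0], "fingers": 1},
    {"delta_pos": [0, 0, 0.1], "dr": [0, 0, 0], "fingers": 1},
    {"delta_pos": [0, 0, 0.15], "dr": [0, 0, 0], "fingers": 1},
    {"delta_pos": [0, 0, 0.2], "dr": [0, 0, 0], "fingers": 1},
    {"delta_pos": [0, 0, 0.2], "dr": [0, 0, 0], "fingers": 1},
  ],
)

```text
time: 5.88
tool_pos: [0.5976, -0.1843, 0.173]
tool_rot: [3.142, 0.005, 2.695]
contact_force: [-7.7, 3.0, 24.9]
opening: 0.0007
grip_force: 12.5
```

Call:
step_arm(
  increments=[
    {"delta_pos": [0, 0, 0], "dr": [0, 0, 0], "fingers": 1},
    {"delta_pos": [0, 0, 0], "dr": [0, 0, 0], "fingers": 1},
    {"delta_pos": [0, 0, 0], "dr": [0, 0, 0], "fingers": 1},
    {"delta_pos": [0, 0, 0], "dr": [0, 0, 0], "fingers": 1},
    {"delta_pos": [0, 0, 0], "dr": [0, 0, 0], "fingers": 1},
  ],
)

```text
time: 6.5
tool_pos: [0.5976, -0.1842, 0.173]
tool_rot: [3.142, 0.005, 2.695]
contact_force: [-7.3, 3.3, 24.2]
opening: 0.0005
grip_force: 12.5
```

Call:
step_arm(
  increments=[
    {"delta_pos": [0, 0, 0], "dr": [0, 0, 0], "fingers": 1},
    {"delta_pos": [0, 0, 0], "dr": [0, 0, 0], "fingers": 1},
    {"delta_pos": [0, 0, 0], "dr": [0, 0, 0], "fingers": 1},
    {"delta_pos": [0, 0, 0], "dr": [0, 0, 0], "fingers": 1},
    {"delta_pos": [0, 0, 0], "dr": [0, 0, 0], "fingers": 1},
  ],
)

```text
time: 7.12
tool_pos: [0.5976, -0.1843, 0.173]
tool_rot: [-3.142, 0.005, 2.695]
contact_force: [-8.3, 3.4, 25.7]
opening: 0.0001
grip_force: 12.5
```

Call:
step_arm(
  increments=[
    {"delta_pos": [0, 0, 0], "dr": [0, 0, 0], "fingers": 1},
    {"delta_pos": [0, 0, 0], "dr": [0, 0, 0], "fingers": 1},
    {"delta_pos": [0, 0, 0], "dr": [0, 0, 0], "fingers": 1},
    {"delta_pos": [0, 0, -1], "dr": [0, 0, 0], "fingers": 1},
    {"delta_pos": [0, 0, -2], "dr": [0, 0, 0], "fingers": 1},
  ],
)

```text
time: 7.75
tool_pos: [0.5971, -0.1841, 0.1898]
tool_rot: [3.142, 0.001, 2.695]
contact_force: [-1.4, 0.3, 2.8]
opening: 0.0004
grip_force: 1.5
```

Call:
step_arm(
  increments=[
    {"delta_pos": [0, 0, -1], "dr": [0, 0, 0], "fingers": 1},
    {"delta_pos": [0, 0, -3], "dr": [0, 0, 0], "fingers": 1},
    {"delta_pos": [0, 0, -6], "dr": [0, 0, 0], "fingers": 1},
    {"delta_pos": [0, 0, -9], "dr": [0, 0, 0], "fingers": 1},
    {"delta_pos": [0, 0, -9], "dr": [0, 0, 0], "fingers": 1},
  ],
)

```text
time: 8.38
tool_pos: [0.5981, -0.1844, 0.2806]
tool_rot: [3.141, 0.004, 2.695]
contact_force: [-0.5, -0.6, 0.2]
opening: 0.0005
grip_force: 0.0
```

Run:
```python
from cell import robot, viewer
from h import *
o=robot.observe();print(o["time"],o["tool_pos"],o["contact_force"])
b=viewer.read_camera("scene")[:,:,::-1]; cv2.imwrite("pics/s3.png",b)
for uv in((178,247),(401,270)):
    ys,xs=np.nonzero(knob_mask(b,uv)); print(xs.mean(),ys.mean())
```

```text
8.375 [ 0.59806504 -0.18437382  0.28060115] [-0.53323344 -0.60990378  0.22312734]
177.1525885558583 247.1607629427793
401.75 269.19329896907215
```

View pics/s3.png

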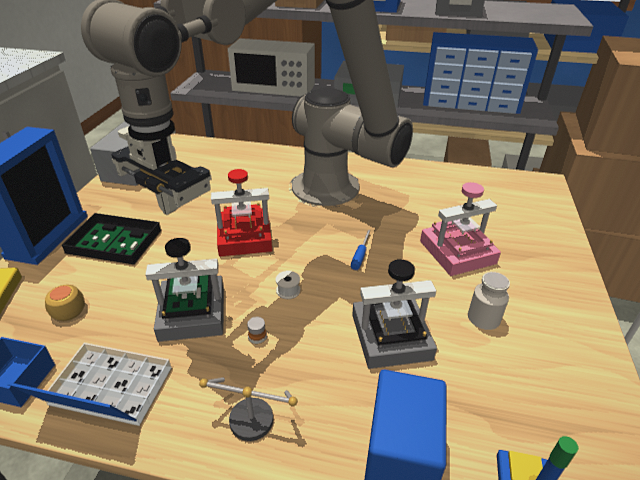

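The loaded knob is back at its rest pixel (177,247), the empty one is unchanged at (402,269), and the gripper is well clear.

```bash
python3 -c "
from cell import robot
print(robot.hand_in())"
```

```text
the job is handed in; nothing more can be done
None
```

I pressed the loaded fixture's knob to its second stop with about 25 N, held it there for about two seconds and released it; it sprang fully back up, the empty fixture was not touched, and the job was handed in at about 8.4 s.

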